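Slide the battery cover onto the bench test set until it clicks

ROBOT

A 7-joint arm with a two-finger parallel gripper is mounted at the origin on the work surface. World frame = base frame: x ahead of the robot, y to its left, z up, the work surface at z = 0. Lengths are in m, angles in rad, forces in N, time in s.
With the tool pointing down it reaches from about 0.425 to 0.95 m from the base axis. Payload 16.7 kg.
Tool frame: the origin (TCP) lies between the finger pads; the fingertips stand 19 mm ahead of it and the grasp point (between the pads) is the TCP; y points along the fingers, x is the direction in which the jaws open and shut, and the axes are right-handed (so a half turn about y gives the same grasp; the last joint's range is limited). The gripper opens to 94 mm and grips with 3 to 60 N. Pads are 16 mm wide; open, the fingers measure 119 mm over their backs; the gripper's body (75 mm by 177 mm) begins 78 mm behind the grasp point.
Start: joints at [-1.405, 0.426, 0.074, 1.606, -0.034, 1.111, -0.067], TCP at [0.209, 0.642, 0.224] pointing down, gripper open.
Joint ranges: [-2.85, 2.85], [-0.5, 2.14], [-1.23, 1.37], [0.21, 2.46], [-1.02, 4.16], [0.16, 2.05], [-2.73, 2.73]. Speed limits (rad/s): [1.89, 1.89, 2.39, 2.39, 3.01, 3.01, 3.01].

INTERFACE

Orientations are given as a unit quaternion [x, y, z, w].
In Python, from plant import arm gives the robot as it stands. Calls block until the motion is done:
- arm.reach(position, orientation): joint-space move of the TCP to a pose.
- arm.servo_line(position, attitude=None, max_speed=0.15): straight line of the TCP; attitude=None keeps the orientation; max_speed is the mean speed in m/s.
- arm.goto_joints(angles): joint-space move.
- arm.ungrasp() and arm.clamp(): open the fingers fully, or close them until they stop; the grip force is fixed at half the most.
- arm.pause(seconds).
- arm.solve_ik(position, orientation): joint angles nearest the present ones, or None.
- arm.capture(name): name is "scene" or "top"; returns a dict with "image" (384x512x3 uint8, red, green, blue), "fov_y" (degrees; the focal length in pixels is half the picture's height over the tangent of half this angle, whatever the lens; pixels are square), "cx", "cy" (the principal point, pixels), "extrinsics" (4x4, takes a point from world to camera coordinates). Camera axes: x right, y down, z forward; pixel columns grow to the right and rows downward; lengths in m; the calibration is good to about 2 mm. A picture is of the moment at which its call begins. There is no depth.
A pose or a line that the arm cannot do raises arm.MotionError and nothing moves.
- arm.finish_job(): hands the job in, once; it reports no verdict.
Readings, each from a call of its own:
- arm.current_clock(): time.
- arm.current_q(): joint angles.
- arm.current_joint_vel(): joint speeds.
- arm.current_effort(): joint torques, N m.
- arm.current_tool_pos(): TCP position.
- arm.current_orientation(): TCP orientation.
- arm.current_wrist_force(): force on the tool from outside, world axes, zero at the start.
- arm.current_ft_torque(): the same for the moment, N m.
- arm.current_finger_gap(): opening from 0.0 (shut) to 1.0 (fully open).
Only numpy, scipy, OpenCV 4.12 (cv2) and the standard library are available. Lean on these libraries where they do the work, as an engineer would, in place of code of your own. Each camera call takes 0.05 s, during which the arm holds its last target. There are 200 camera calls.

TASK

Close the battery bay of the grey test set: pick up the black slide-on cover, lay it on the open end of the deck, and slide it in under the rails until its orange tab clicks down behind the brass ledge and the cover stays in by itself when you let go. The latch is not set at the same depth in every unit, so feel for the click and do not force the cover, neither against the rails nor against the end of its travel. Leave the phone, the dropper bottle and the jar where they are.

Things in the scene. Friction and masses are not known exactly. Their poses are not given: they have to be found in the camera images.
- tester: Grey test set, a flat box fixed on the mat, 220 (x) x 128 (y) x 30 mm high. Origin: centre of its underside; z up; +x is the way the cover slides home. Its dark deck, 30 mm up, is open from x = -110 to 0 mm, then railed. Driving the cover against the latch or the end of its travel with over 20 N breaks it; landing or wedging the cover with over 90 N does too.
- deck_open (a point): Point on the bare deck, on the centre line, 55 mm before (-x of) the test set's origin, 30 mm above its underside; axes as the test set's. Low guide walls (6 mm) flare at both sides: inner faces 110 mm apart at x = -65 mm of the test set, narrowing to 83 mm at x = 0. The blue battery here is flush with the deck.
- rail_mouth (a point): Point on the deck, centre line, where the rails begin (x = 0 of the test set); axes as the test set's. From here 85 mm on, the cover runs between walls 83 mm apart; from 6 to 62 mm on, lips reach 6.5 mm inward over it, underside 6.5 mm, top 10.5 mm above the deck; their near ends are bent up over the 10 mm before that.
- ledge (a point): Nominal place of the brass ledge's far face, on the deck, 38 mm past the mouth; the true one is up to 12 mm nearer or farther, not reported. 24 wide, 5 mm high, ramp before it. At the click the stud centre is 69 mm before the true face. Sliding takes 1 to 2 N; a red sprung fork adds 1 N from 14 mm before the click, 4 N at it; climbing peaks at 6 to 14 N, then it drops; hard stop 2 mm on.
- cover_grip (a point): Centre of the grey stud (30 x, 22 y, 30 mm high) on the black loose cover. z up, x forward to the orange tab, which goes in first. It is 20 mm above the flat underside, 15 mm behind the middle of the plate (60 x 80 x 5 mm). Side tongues reach 75 mm ahead of this point, 80 mm over all; the tab between them reaches 73 mm. 90 g. Starts flat on the 2 mm mat, left or right of the test set.
- tab_nose (a point): Tip of the cover's tab, on the centre line, 73 mm ahead of the stud's centre and 3 mm above the cover's underside; axes as cover_grip's. When latched it stands 4 mm past the ledge's true far face (x = 30 to 54 mm of the test set), and the fork presses the tab against that face with about 4 N.
- tab (a joint): Bend of the cover's springy orange tab, rad: 0 relaxed (down), about 0.1 when its nose rides on top of the ledge, near 0 again once it has clicked behind it.
- phone: Opened phone, 150 x 72 x 9 mm, lying on the mat on the other side of the test set from the cover; leave alone. Origin: centre of its underside, x along its length.
- dropper: Blue dropper bottle, 36 mm across, 85 mm high, standing; leave alone. Origin: centre of its underside.
- jar: Amber jar with steel cap, 60 mm across, 75 mm high, standing; leave alone. Origin: centre of its underside.
Things that resemble listed ones, but are neither listed nor needed, are in the scene too. Several things look just like the part that bears cover_grip: the one meant starts farthest from the robot's base.

How it is judged:
On the way:
1. the cover lies flat and straight on the deck with its tongues started under the lips (x of tab_nose in the frame of tester above 0.004 m and y of cover_grip in the frame of tester between -0.005 and 0.005 m and z of cover_grip in the frame of tester between 0.047 and 0.054 m and angle between the x axis of cover_grip and the x axis of tester, either way round below 0.12 rad), for 0.1 s.
At the end, for the whole second after the job is handed in: The cover lies flat in the rails (stud 5 mm to the centre line, 47 to 54 mm over the test set's underside, tilt under 0.08 rad), nose over 28 mm past its origin, tab relaxed (under 0.03 rad) behind the ledge, which holds it against the fork (over 5 N with latch and fork); released, at rest (contact force between cover and latch above 5 N and x of tab_nose in the frame of tester above 0.028 m and value of joint tab below 0.03 rad and y of cover_grip in the frame of tester between -0.005 and 0.005 m and z of cover_grip in the frame of tester between 0.047 and 0.054 m and angle between cover_grip's own z axis and vertical below 0.08 rad and linear speed of cover below 0.02 m/s); the robot touches nothing.
It fails at once if the cover is driven against the latch or the end of its travel with more than 20 N (contact force between cover and latch above 20 N).
It fails at once if the cover is slammed or wedged on the test set with more than 90 N (contact force between cover and tester above 90 N).
It fails at once if the phone is moved by more than 20 mm (distance of phone from where it was at the start of the episode above 0.02 m).
It fails at once if the dropper bottle is moved by more than 20 mm (distance of dropper from where it was at the start of the episode above 0.02 m).
It fails at once if the jar is moved by more than 20 mm (distance of jar from where it was at the start of the episode above 0.02 m).
It also fails if it takes over 72 s, if anything falls off the work surface, if the arm or the gripper's body presses on something with over 40 N, if the wrist force passes 120 N, or if a joint passes its speed limit or range.

## Working session

There is one attempt and no reset: what is moved stays moved. The work goes in short steps, each a Python script; the robot and the scene stay as the last script left them, time stands still between calls to the robot, and variables do not carry over. Pictures are saved under pics/ and viewed, about 8 in all and at most 12, crops included, and the job is handed in when it is done.

```bash
ls; mkdir -p pics
cat > h.py <<'E'
import numpy as np, cv2
from plant import arm
def snap(name,fn,crop=None,s=1):
    c=arm.capture(name); im=c["image"]
    if crop: x0,y0,x1,y1=crop; im=im[y0:y1,x0:x1]
    if s!=1: im=cv2.resize(im,None,fx=s,fy=s,interpolation=cv2.INTER_CUBIC)
    cv2.imwrite("pics/"+fn,im[:,:,::-1].copy()); return c
def ray(c,u,v,z):
    f=c["image"].shape[0]/2/np.tan(np.radians(c["fov_y"])/2)
    E=np.array(c["extrinsics"]); R,t=E[:3,:3],E[:3,3]
    o=-R.T@t; d=R.T@np.array([(u-c["cx"])/f,(v-c["cy"])/f,1]); return o+d*(z-o[2])/d[2]
def proj(c,p):
    f=c["image"].shape[0]/2/np.tan(np.radians(c["fov_y"])/2)
    E=np.array(c["extrinsics"]); q=E[:3,:3]@np.array(p)+E[:3,3]; return c["cx"]+f*q[0]/q[2],c["cy"]+f*q[1]/q[2]
E
python3 - <<'E'
from h import *
for n in("top","scene"):
    c=snap(n,n+"1.png"); print(n,c["fov_y"],c["cx"],c["cy"],np.round(c["extrinsics"],3).tolist())
print(arm.current_clock(),arm.current_orientation())
E
```

```text
pics
top 50.18616105343734 263.08703041814755 192.2046817531326 [[0.004, -1.0, 0.012, -0.01], [-0.984, -0.006, -0.176, 0.453], [0.176, -0.011, -0.984, 1.089], [0.0, 0.0, 0.0, 1.0]]
scene 51.873518357075596 258.0540226332252 187.97293343718994 [[0.407, 0.913, 0.001, -0.189], [0.785, -0.349, -0.512, -0.321], [-0.467, 0.209, -0.859, 1.306], [0.0, 0.0, 0.0, 1.0]]
0.1 [ 0.57244576  0.41513546 -0.41571917 -0.57196676]
```

View pics/top1.png

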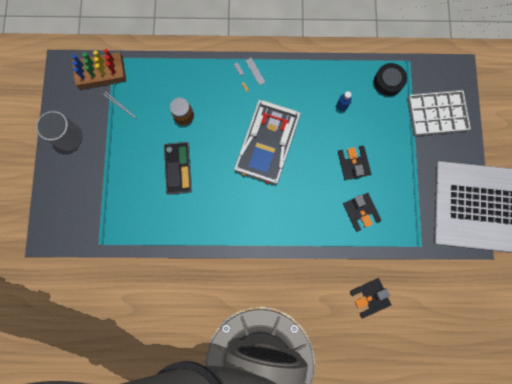

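View pics/scene1.png

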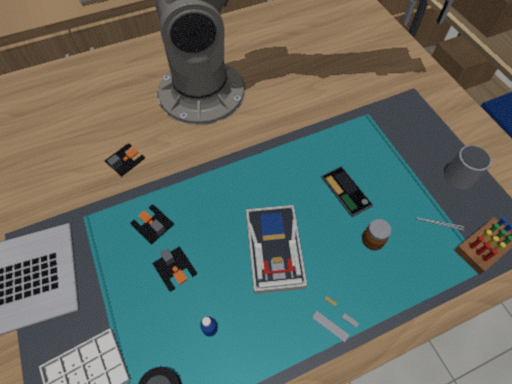

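The top view shows the tester near (268,142), with its battery end at (262,160) and the fork at (274,120). The farthest cover is at (354,163). I'll enlarge both.

Run:
```python
import cv2,numpy as np
a=cv2.imread("pics/top1.png"); b=cv2.imread("pics/scene1.png")
r=lambda im,x,y,w,h,s:cv2.resize(im[y:y+h,x:x+w],None,fx=s,fy=s,interpolation=cv2.INTER_CUBIC)
cv2.imwrite("pics/crop1.png",np.hstack([r(a,228,94,80,100,5),r(a,320,130,80,100,5)]))
```

```text
(no output)
```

View pics/crop1.png

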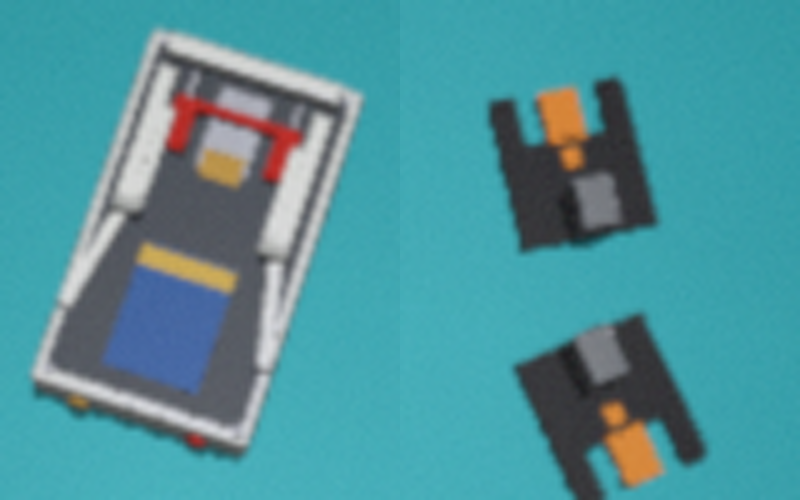

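```bash
cat > m.py <<'E'
from h import *
c=arm.capture("top")
P=lambda x,y,ox,oy,z:ray(c,ox+(x+.5)/5-.5,oy+(y+.5)/5-.5,z)
T=[P(x,y,228,94,.032) for x,y in((155,30),(362,95),(245,450),(35,378))]
print(np.round(T,4)); 
for i in range(4): print(np.linalg.norm(T[i]-T[i-1]))
o=np.mean(T,0); d=(T[0]+T[1]-T[2]-T[3]); e=(T[0]+T[3]-T[1]-T[2])
print("tester",o,np.degrees(np.arctan2(d[1],d[0])),np.degrees(np.arctan2(e[1],e[0]))-90)
s=P(198,202,320,130,.037); K=[P(x,y,320,130,.007) for x,y in((90,101),(218,80),(257,223),(121,251))]
d=(K[0]+K[1]-K[2]-K[3]); e=(K[0]+K[3]-K[1]-K[2]); m=np.mean(K,0)
a=np.arctan2(d[1],d[0]);print("cover stud",s,"from plate",m-np.array([np.cos(a),np.sin(a),0])*(35),np.degrees(a),np.degrees(np.arctan2(e[1],e[0]))-90)
for i in range(4): print(np.linalg.norm(K[i]-K[i-1]))
print("plate mid",m)
E
python3 m.py
```

```text
[[ 0.7261  0.0062  0.032 ]
 [ 0.6876 -0.1131  0.032 ]
 [ 0.4788 -0.0454  0.032 ]
 [ 0.5191  0.0721  0.032 ]]
0.21716218098012646
0.12539637296432243
0.21944870851797602
0.12429791162925044
tester [ 0.60290046 -0.02004172  0.032     ] -17.814396013650345 -18.403991353942274
cover stud [ 0.51812727 -0.27635307  0.037     ] from plate [-3.37834556e+01 -7.07737655e+00  7.00000000e-03] 11.216243965669427 11.103119820407784
0.0899422684221886
0.07599900416488467
0.08702321038355612
0.08048125452235064
plate mid [ 0.54804612 -0.26944063  0.007     ]
```

```bash
cat >> h.py <<'E'
from scipy.spatial.transform import Rotation as Ro
TY=np.radians(-17.9); TO=np.array([.603,-.020,.002])
def quat(a,s):
    x=s*np.array([-np.sin(a),np.cos(a),0]); y=np.array([0,0,-1.]); return Ro.from_matrix(np.c_[x,y,np.cross(x,y)]).as_quat()
def T2W(x,y,z): c,s=np.cos(TY),np.sin(TY); return TO+[c*x-s*y,s*x+c*y,z]
def W2T(p): c,s=np.cos(TY),np.sin(TY); d=np.array(p)-TO; return np.array([c*d[0]+s*d[1],-s*d[0]+c*d[1],d[2]])
def FT():
    f=np.array(arm.current_wrist_force()); c,s=np.cos(TY),np.sin(TY); return np.array([c*f[0]+s*f[1],-s*f[0]+c*f[1],f[2]])
E
python3 - <<'E'
from h import *
CA=np.radians(11.2)
for s in(1,-1):
    for p,a in(([.518,-.276,.15],CA),([.518,-.276,.029],CA),(T2W(-86,0,60)*0+T2W(-.086,0,.06),TY),(T2W(-.02,0,.06),TY)):
        q=arm.solve_ik(p,quat(a,s)); print(s,None if q is None else np.round(q,2))
print(np.round(arm.current_wrist_force(),2), arm.current_finger_gap())
E
```

```text
1 [ 0.62  0.38 -0.3   1.86  0.14  0.92  2.03]
1 [-0.1   0.62  0.64  1.98 -0.56  0.72  2.65]
1 [-0.55  0.44  0.51  2.11 -0.34  0.68  1.44]
1 [-0.47  0.52  0.5   1.97 -0.37  0.74  1.5 ]
-1 [-0.34  0.54  0.97  1.92 -0.54  0.97 -0.49]
-1 [-0.2   0.68  0.79  1.98 -0.7   0.77 -0.37]
-1 [-0.89  0.62  0.99  2.12 -0.75  0.8  -1.3 ]
-1 [-0.74  0.66  0.89  1.98 -0.7   0.84 -1.34]
[-0.12 -0.58  0.12] 1.0010201899909716
```

Run:
```python
from h import *
CA=np.radians(11.2); q=quat(CA,-1)
arm.reach([.518,-.276,.2],q); print(arm.current_clock())
arm.servo_line([.518,-.276,.075],max_speed=.12); print(arm.current_clock(),arm.current_tool_pos(),np.round(arm.current_q(),2))
c=snap("scene","s2.png",(110,190,270,310),5)
for z in(.037,.007): print(proj(c,[.518,-.276,z]))
print(proj(c,arm.current_tool_pos()))
```

```text
3.525
4.7167 [ 0.51833879 -0.276214    0.07562528] [-0.18  0.58  0.75  1.96 -0.54  0.81 -0.5 ]
(np.float64(164.73977881280075), np.float64(253.99258984408326))
(np.float64(167.1332618767207), np.float64(258.3535102455905))
(np.float64(161.43135627880656), np.float64(248.19233218156566))
```

View pics/s2.png

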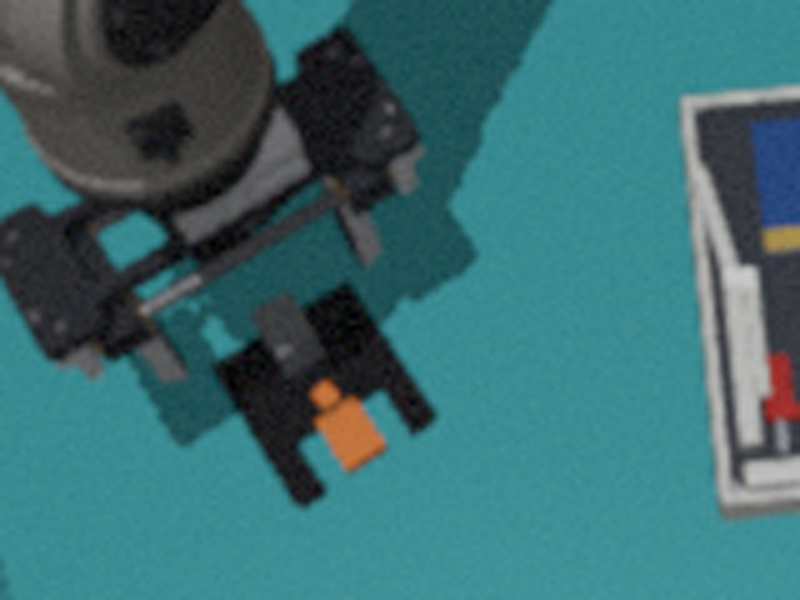

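The view shows the stud top at about (277,315) in the crop, 1–2 px from where I predicted it, and the fingers straddle it. I'll descend and grip.

Run:
```python
from h import *
p=lambda z:[.518,-.276,z]
arm.servo_line(p(.029),max_speed=.06); print(FT(),arm.current_tool_pos())
arm.clamp(); print(arm.current_clock(),arm.current_finger_gap()*94,FT())
arm.servo_line(p(.09),max_speed=.1); print(FT(),arm.current_finger_gap()*94)
arm.reach(T2W(-.087,0,.09),quat(TY,-1)); print(arm.current_clock(),W2T(arm.current_tool_pos()))
c=snap("top","t3.png",(215,90,315,210),5);snap("scene","s3.png",(225,190,325,290),6)
```

```text
[-0.25443164 -0.16521599  0.23498105] [ 0.51810897 -0.27620268  0.02922776]
6.7833 21.716990477225302 [-1.00049372  0.05590141 -0.02669879]
[-0.47910139 -0.27319976 -0.9035629 ] 21.718397839166126
8.6333 [-0.08657079 -0.00094889  0.0899658 ]
```

View pics/t3.png

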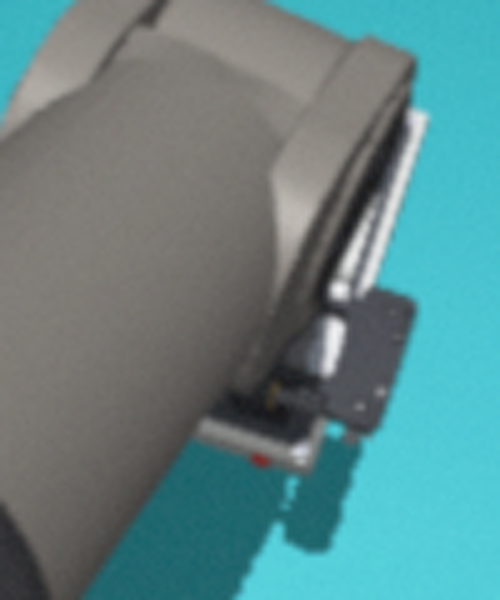

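View pics/s3.png

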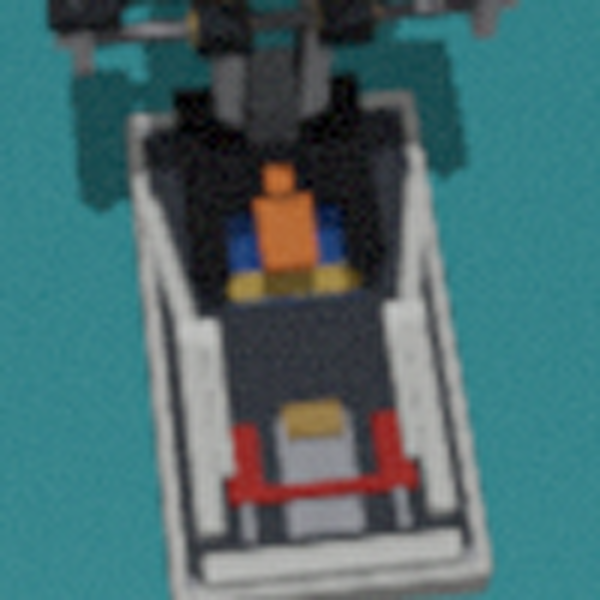

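The cover is held above the open end. The tab tip runs from (258,268) to (315,268) in the crop, the near lip ends are at about (185..218,320) and (385..423,303), and the brass ledge spans (280..350,403). I'll compare these with predictions.

Run:
```python
from h import *
c=arm.capture("scene")
def pr(n,p):
    u,v=proj(c,p); print(n,np.round([(u-225+.5)*6-.5,(v-190+.5)*6-.5]))
for n,x,y,z in(("outer -x+y",-.11,.064,.03),("outer -x-y",-.11,-.064,.03),("outer +x+y",.11,.064,.03),("outer +x-y",.11,-.064,.03),("lip mouth +y inner",.0,.035,.0405),("lip mouth -y",.0,-.035,.0405),("lip far +y",.062,.035,.0405),("lip far -y",.062,-.035,.0405),("ledge+y",.038,.012,.035),("ledge-y",.038,-.012,.035)): pr(n,T2W(x,y,z))
t=W2T(arm.current_tool_pos());print(t, arm.current_orientation(),quat(TY,-1))
zu=t[2]-.027
for n,x,y,z in(("tab tip+y",.073,0.0,.005),("stud top",0,0,.035),("tongue+y",.075,.04,.005),("tongue-y",.075,-.04,.005),):pr(n,T2W(t[0]+x,t[1]+y,zu+z))
```

```text
outer -x+y [404.  87.]
outer -x-y [116. 114.]
outer +x+y [487. 572.]
outer +x-y [166. 606.]
lip mouth +y inner [376. 313.]
lip mouth -y [209. 330.]
lip far +y [398. 455.]
lip far -y [226. 473.]
ledge+y [333. 410.]
ledge-y [275. 415.]
[-0.08640564 -0.00129915  0.09006232] [ 0.41562979 -0.57193954  0.57215985 -0.41565628] [-0.416126    0.57169848 -0.57169848  0.416126  ]
tab tip+y [288. 265.]
stud top [268.  73.]
tongue+y [386. 260.]
tongue-y [191. 279.]
```

In this camera the tester sits about 3.5 mm further toward its +y than I estimated, relative to the held cover. Its yaw is nearer -18.3°. I'll correct both, lower close to the deck and check with an overlay.

```bash
sed -i 's/^TY=.*/TY=np.radians(-18.3); TO=np.array([.6041,-.0167,.002])/' h.py
cat >> h.py <<'E'
def go(x,y,z,sp=.05,q=True):
    "move to tester-frame point, correcting steady error once"
    arm.servo_line(T2W(x,y,z),quat(TY,-1) if q else None,max_speed=sp)
def overlay(fn,zu):
    c=arm.capture("scene"); s=8; x0,y0,w,h=235,200,90,75
    im=cv2.resize(c["image"][y0:y0+h,x0:x0+w],None,fx=s,fy=s,interpolation=cv2.INTER_CUBIC)[:,:,::-1].copy()
    def L(ps,col):
        q=[proj(c,p) for p in ps]; q=np.array([[(u-x0+.5)*s,(v-y0+.5)*s] for u,v in q],np.int32); cv2.polylines(im,[q],False,col,1)
    L([T2W(x,y,.03) for x,y in((-.11,.064),(.11,.064),(.11,-.064),(-.11,-.064),(-.11,.064))],(0,255,0))
    for k in(1,-1): L([T2W(.006,k*.035,.0405),T2W(.062,k*.035,.0405)],(0,255,0))
    t=W2T(arm.current_tool_pos())
    L([T2W(t[0]+a,t[1]+b,zu+.005) for a,b in((-.015,-.04),(.075,-.04),(.075,.04),(-.015,.04),(-.015,-.04))],(255,0,255))
    cv2.imwrite("pics/"+fn,im)
E
python3 - <<'E'
from h import *
go(-.087,0,.09); arm.pause(.2); e=W2T(arm.current_tool_pos())-[-.087,0,.09]; print(e)
go(-.087-e[0],-e[1],.066); arm.pause(.2); t=W2T(arm.current_tool_pos()); print(t,FT(),arm.current_clock())
overlay("o4.png",t[2]-.027)
E
```

```text
[ 3.99914525e-06 -7.40952017e-05  7.04013074e-07]
[-0.08684936  0.00017034  0.06620668] [ 0.45404155 -0.11391823 -1.79403761] 10.0667
```

View pics/o4.png

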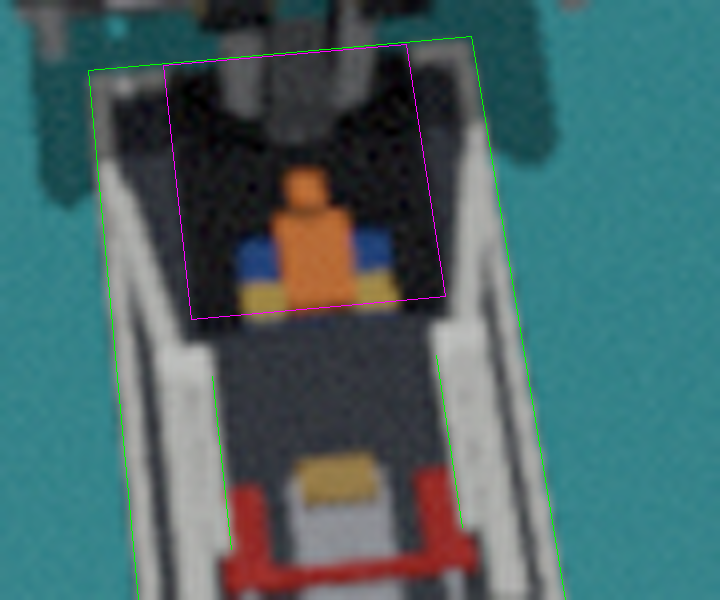

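The outlines match the picture to about 1 mm and the tab is on the centre line. Next I'll lower until it touches, then feel along the slide.

Run:
```python
from h import *
go(-.087,0,.0605,.03); z=.0605; f0=FT(); print(f0,W2T(arm.current_tool_pos()))
while z>.0535:
    z-=.0005; go(-.087,0,z,.03,False); f=FT()
    if f[2]-f0[2]>2.5: break
print(z,f-f0,W2T(arm.current_tool_pos()),arm.current_clock())
```

```text
[ 0.25297908  0.15035291 -1.46344334] [-8.71376526e-02 -7.38715919e-05  6.02822732e-02]
0.056499999999999995 [-4.32390054 -1.39892068 13.38672647] [-8.68983514e-02 -1.08173007e-05  5.69224371e-02] 12.45
```

```bash
cat > slide.py <<'E'
from h import *
import sys,json
F0=np.array([.25,.1,-1.5])
def slide(x,y,z,xend,step,fstop):
    log=[]
    while x<xend:
        x+=step; go(x,y,z,.03,False); f=FT()-F0; log.append((x,f)); p=W2T(arm.current_tool_pos())
        print("%.1f act %.1f %.1f %.2f F %.1f %.1f %.1f t%.1f"%(x*1e3,*(p*1e3),*f,arm.current_clock()))
        if f[2]>4: z+=.0002
        elif f[2]<.5: z-=.0001
        if abs(f[1])>4: y+=np.sign(f[1])*.0003
        if -f[0]>fstop or f[2]>25 or abs(f[1])>20: print("STOP"); break
    print("end",x,y,z); return x,y,z
E
python3 - <<'E'
from slide import *
z=.0567; go(-.087,0,z,.03,False)
for _ in range(6):
    arm.pause(.1); f=FT()-F0
    if f[2]>3: z+=.0002; go(-.087,0,z,.03,False)
    else: break
print(z,f)
slide(-.087,0,z,-.066,.0015,7)
E
```

```text
0.0571 [-0.10048527 -0.04396331  0.436927  ]
-85.5 act -85.4 -0.0 57.05 F -0.3 -0.2 0.8 t13.8
-84.0 act -83.9 -0.0 57.10 F -0.1 -0.2 1.0 t14.0
-82.5 act -82.4 -0.0 57.09 F 0.0 0.9 -0.4 t14.2
-81.0 act -80.9 -0.0 57.00 F -0.0 0.6 -0.5 t14.5
-79.5 act -79.4 0.0 56.97 F -0.0 0.7 3.2 t14.8
-78.0 act -77.9 0.0 56.94 F -1.1 1.4 3.4 t15.0
-76.5 act -76.4 0.1 56.96 F -1.2 0.6 5.7 t15.2
-75.0 act -74.9 -0.1 57.02 F -0.4 0.8 0.2 t15.5
-73.5 act -73.4 -0.0 56.98 F 0.2 0.0 1.9 t15.8
-72.0 act -71.8 0.0 56.97 F 0.3 0.7 1.1 t16.0
-70.5 act -70.3 -0.0 56.98 F 1.0 0.2 1.1 t16.2
-69.0 act -68.8 0.0 56.99 F -0.4 0.3 -0.1 t16.5
-67.5 act -67.4 0.0 56.96 F -0.9 -0.5 3.6 t16.8
-66.0 act -65.9 0.0 56.96 F -2.1 -0.5 5.2 t17.0
end -0.06599999999999998 0 0.057099999999999984
```

Run:
```python
from slide import *
x,y,z=slide(-.066,0,.0571,-.047,.0015,6)
m=0
while x<-.014:
    x+=.0005 if m<3 else .0003
    go(x,y,z,.03,False); f=FT()-F0; r=-f[0]; p=W2T(arm.current_tool_pos())
    print("%.1f act %.1f z%.2f F %.1f %.1f %.1f t%.1f"%(x*1e3,p[0]*1e3,p[2]*1e3,*f,arm.current_clock()))
    if f[2]>4: z+=.0002
    elif f[2]<.5: z-=.0001
    if abs(f[1])>4: y+=np.sign(f[1])*.0003
    m=max(m,r)
    if r>16.5 or (m>5 and r<m-2.5) or arm.current_clock()>52: print("STOP",m,r);break
print(x,y,z)
```

```text
-64.5 act -64.4 -0.0 57.00 F -0.2 0.5 0.2 t17.2
-63.0 act -62.9 -0.0 56.98 F -0.0 -0.6 2.2 t17.5
-61.5 act -61.3 0.0 56.99 F -0.2 0.8 2.0 t17.8
-60.0 act -59.8 -0.0 57.00 F 0.2 0.8 0.8 t18.0
-58.5 act -58.3 -0.0 56.98 F -0.2 0.6 1.2 t18.2
-57.0 act -56.8 0.0 56.99 F -0.2 0.9 1.0 t18.5
-55.5 act -55.3 -0.0 56.99 F -0.4 0.1 1.2 t18.8
-54.0 act -53.8 0.0 57.00 F 0.4 -0.2 1.4 t19.0
-52.5 act -52.4 -0.0 56.98 F 0.9 0.0 0.7 t19.2
-51.0 act -50.8 -0.0 56.99 F 0.7 0.3 1.1 t19.5
-49.5 act -49.3 0.0 57.01 F -0.1 -0.2 0.9 t19.8
-48.0 act -47.8 -0.0 57.00 F 0.4 1.1 1.1 t20.0
-46.5 act -46.4 0.0 56.98 F 1.1 0.4 1.3 t20.2
end -0.046499999999999986 0 0.056999999999999995
-46.0 act -46.0 z56.99 F -0.4 -0.8 1.5 t20.5
-45.5 act -45.5 z56.99 F -0.4 0.2 1.5 t20.8
-45.0 act -44.9 z56.99 F -0.1 -0.6 2.2 t21.0
-44.5 act -44.5 z56.99 F -0.3 0.1 1.2 t21.2
-44.0 act -43.9 z56.99 F -0.1 0.1 1.6 t21.5
-43.5 act -43.4 z57.00 F 0.3 0.6 0.9 t21.8
-43.0 act -42.9 z57.01 F -0.2 -0.7 1.2 t22.0
-42.5 act -42.4 z57.02 F -0.5 0.5 0.4 t22.2
-42.0 act -42.0 z56.98 F -2.2 0.5 4.9 t22.5
-41.5 act -41.5 z57.02 F -1.1 0.2 0.5
[... 1647 characters left out ...]
-29.5 act -29.8 z57.74 F -6.9 -0.1 4.1 t32.2
-29.2 act -29.5 z57.91 F -5.9 0.3 3.2 t32.5
-28.9 act -29.2 z57.91 F -6.0 -0.5 3.3 t32.8
-28.6 act -28.9 z57.88 F -6.5 0.7 3.8 t33.0
-28.3 act -28.6 z57.92 F -7.2 0.6 3.8 t33.2
-28.0 act -28.5 z57.87 F -8.3 0.3 4.2 t33.5
-27.7 act -28.4 z58.00 F -9.1 0.6 4.1 t33.8
-27.4 act -27.7 z58.29 F -6.7 -0.3 4.1 t34.0
-27.1 act -27.5 z58.47 F -7.1 0.4 4.4 t34.2
-26.8 act -27.4 z58.55 F -6.9 0.7 2.2 t34.5
-26.5 act -27.2 z58.52 F -8.4 0.5 2.4 t34.8
-26.2 act -26.9 z58.53 F -8.1 0.5 2.7 t35.0
-25.9 act -26.5 z58.54 F -7.3 -0.1 1.2 t35.2
-25.6 act -26.2 z58.54 F -6.5 0.2 2.2 t35.5
STOP 9.137843189389576 6.5388251874862
-0.0255999999999999 0 0.05879999999999998
```

Run:
```python
from h import *
c=snap("scene","s5.png",(235,205,310,275),8)
for n,x,z in(("ledge nominal",.038,.035),("nose if no slip",-.0262+.073,.034),("stop",.085,.035)):
    u,v=proj(c,T2W(x,0,z)); print(n,(u-235+.5)*8,(v-205+.5)*8)
print(arm.current_clock(),FT(),arm.current_finger_gap()*94)
```

```text
ledge nominal 336.46978057440447 429.68408223561255
nose if no slip 339.89735043492055 458.08071984055096
stop 355.90596361905773 578.1992627200025
35.55 [-6.72306487e+00 -1.44783567e-01 -1.41858749e-03] 21.702981870110577
```

View pics/s5.png

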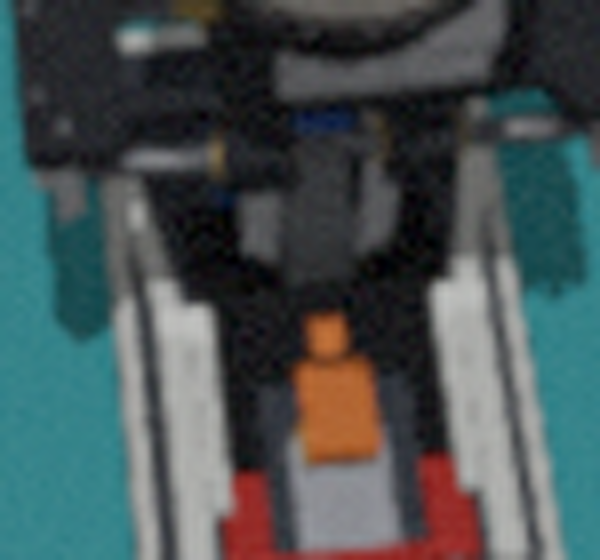

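The tab nose is at (343,455). The brass far face, now hidden, was earlier at about row 458, so I put the true click near stud x ≈ -23.5 mm. The force changes so far look like ramp climbing, so I'll continue gently.

Run:
```python
from slide import *
x,y,z=-.0256,0,.0588
for z in(.0585,.0581): 
    go(x,y,z,.03,False); print(FT()-F0,W2T(arm.current_tool_pos())[2])
m=0;h=[]
while x<-.014:
    x+=.00025
    go(x,y,z,.03,False); f=FT()-F0; r=-f[0]; p=W2T(arm.current_tool_pos())
    print("%.2f act %.2f z%.2f F %.1f %.1f %.1f t%.1f"%(x*1e3,p[0]*1e3,p[2]*1e3,*f,arm.current_clock()))
    if f[2]>7: z+=.0002
    elif f[2]<.3: z-=.0001
    m=max(m,r);h.append(r)
    if r>14.5 or (m>7 and r<m-3.5 and len(h)>3) or arm.current_clock()>50: print("STOP",m,r);break
print(x,y,z)
```

```text
[-7.03786605  0.77266782  3.07985324] 0.05843835572943746
[-5.95316801 -0.03120928  5.3915989 ] 0.05818078114197691
-25.35 act -25.40 z58.15 F -6.5 1.7 4.5 t36.3
-25.10 act -25.13 z58.18 F -6.8 0.5 5.5 t36.5
-24.85 act -24.90 z58.16 F -7.0 0.5 5.4 t36.8
-24.60 act -24.64 z58.17 F -7.4 0.4 6.1 t37.0
-24.35 act -24.45 z58.16 F -6.9 -0.3 4.3 t37.3
-24.10 act -24.15 z58.17 F -7.5 0.9 6.2 t37.5
-23.85 act -23.92 z58.17 F -5.7 0.1 5.1 t37.8
-23.60 act -23.65 z58.19 F -6.0 1.1 5.2 t38.0
-23.35 act -23.37 z58.18 F -6.0 -0.6 5.3 t38.3
-23.10 act -22.90 z58.18 F -4.9 0.8 4.2 t38.5
-22.85 act -22.83 z58.16 F -4.9 0.5 5.5 t38.8
-22.60 act -22.05 z58.22 F 0.2 1.3 1.3 t39.0
STOP 7.450126206110907 -0.16750606386438488
-0.0226 0 0.0581
```

Run:
```python
from slide import *
arm.pause(.3); print(FT()-F0,W2T(arm.current_tool_pos())*1e3)
x,z=-.0226,.0581
for i in range(6):
    x-=.0003; go(x,0,z,.03,False); f=FT()-F0; print(x,W2T(arm.current_tool_pos())[0]*1e3,f)
    if f[0]>3: break
c=snap("scene","s6.png",(235,205,310,275),8); print(arm.current_clock())
```

```text
[2.50112221 0.82689405 0.70774453] [-2.21305047e+01 -5.55369158e-03  5.82046797e+01]
-0.0229 -22.175315477779474 [ 5.75913852  0.54650813 -1.30582722]
39.65
```

View pics/s6.png

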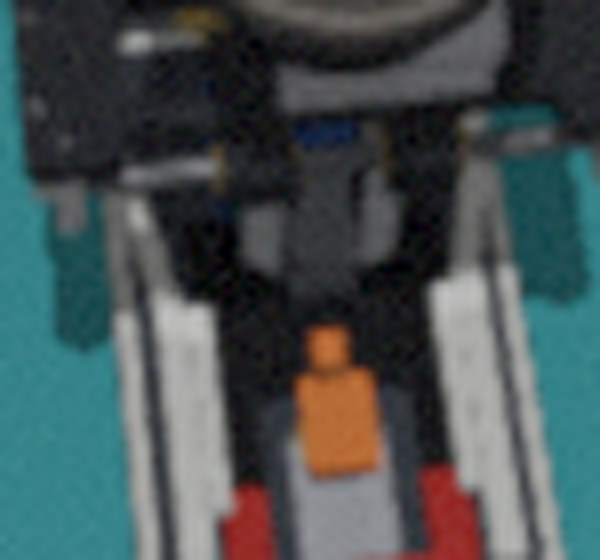

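Pulling back gently meets a firm forward hold (5.8 N with almost no motion), and the nose has moved past the ledge to row 473. I'll unload it and release.

Run:
```python
from slide import *
go(-.0223,0,.0580,.03,False); print(FT()-F0)
arm.ungrasp(); print(arm.current_finger_gap(),FT()-F0,arm.current_clock())
go(-.0223,0,.16,.1,False); print(arm.current_clock(),FT())
q=np.array(arm.current_q()); q[0]+=-0.5 ; 
p=T2W(-.0223,0,.16); arm.servo_line([p[0]-.10,p[1]+.22,.25],max_speed=.2)
arm.pause(.3); print(arm.current_clock())
c=snap("scene","s7.png",(235,195,310,275),6); d=snap("top","t7.png",(228,94,308,194),5)
a=cv2.imread("pics/s7.png");b=cv2.imread("pics/t7.png"); h=480
cv2.imwrite("pics/f7.png",np.hstack([a,b[:h]]))
```

```text
[0.95268188 0.79534395 2.61211973]
1.0024460940377387 [-1.47409145  0.35376106  1.26543744] 41.0833
42.25 [ 0.00353556 -0.44301158  0.30956683]
43.9833
```

View pics/f7.png

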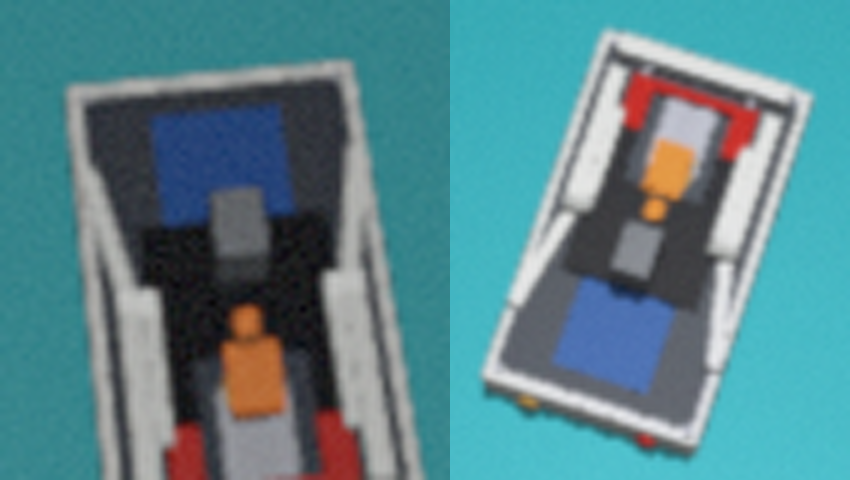

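The cover stayed put after release: the nose is at image row 263.8, against 264.1 while it was held. It is centred and flat with the fork against its tongues, so I'm handing in.

```bash
python3 -c "
from h import *
arm.finish_job(); print(arm.current_clock())"
```

```text
the job is handed in; nothing more can be done
the job is handed in; nothing more can be done
```

I picked up the farthest cover, laid it on the open deck and slid it under the rails until it latched. I handed the job in with the arm clear, about 44 s into the 72 s limit; `finish_job` gives no verdict.

**Slide:** The push force rose to about 9 N on the way in. With the stud about 22 mm before the test set's origin, it dropped suddenly to about 0 N. That fits my image estimate of where the latch should be, about 23.5 mm before the origin.

**False alarm:** An earlier dip, from 9.1 to 6.5 N around 28 mm before the origin, stopped my first run. I judged it was ramp climbing or a height adjustment, not the click. The force that starts about 42 mm before the origin would, if it was the fork, put the click there, but no hard stop followed within 2 mm.

**Last checks:**
- **Hold:** a gentle pull back met a firm 5.8 N with almost no movement.
- **After release:** the tab nose was still in the same place to within 0.3 px, and the cover looked centred and flat with the fork against its tongues.
- **Not measured:** I judged the tab's relaxed bend from the force drop and pictures only. The last pictures were crops of the test set, so I didn't look again at the phone, dropper and jar. The arm never worked close to them and I felt no unexpected contact.

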